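# Weigh a parcel on the mudroom beam scale

### The job

Weigh the parcel that stands on the beam scale: set the bored steel weights over the spindle of the small pan, the first and, only if it is needed, the second, then slide the brass poise along the beam until the beam floats level, midway between its stops, with your hand off it. Use a light touch: never lean or push hard on the scale, leave the parcel alone, and do not disturb the other things on the bench.

Things in the scene. Friction and masses are not known exactly. Their poses are not given: they have to be found in the camera images.
- scale: Grey cast beam scale, 470 mm long, fixed to the bench. Origin: on the bench straight below the fulcrum; z up, +y along the beam to the parcel, -y to the weight pan and beam tip, x across. Base 28 mm high, 130 mm wide in x, y = +130 to -310 mm. Beam: steel bar 8 mm wide, 16 mm high, on a fulcrum 110 mm up. A steel frame at y = -316 mm, 40 mm wide, 74 to 149 mm up, with black level marks, guards the tip.
- beam (a joint): Tilt of the beam, rad: 0 = level, positive = tip and weight pan up (parcel too heavy), negative = tip and pan down. Stops at -0.07 and +0.07; starts at +0.07. Damped: settles in about 1.5 s. Self-centring with 0.7 N m per rad: while it hangs free of the stops its tilt falls by 0.0056 rad per mm that the poise moves outwards, and by 0.49 rad per weight added.
- beam_tip (a point): Tip of the beam on its centre line, 325 mm from the fulcrum; 110 mm above the bench when level, 23 mm higher or lower at the stops.
- plate_top (a point): Centre of the top of the load plate, aluminium, 150 x 150 x 5 mm, at y = +80 mm from the fulcrum, 160 mm above the bench when level. Links under the beam keep plate and pan upright at any tilt, so it does not matter where on the plate the parcel stands.
- pan (a point): Centre of the top of the weight pan, a steel disc 40 mm in diameter, 4 mm thick, at y = -270 mm from the fulcrum, where weights sit; 160 mm above the bench when level, 19 mm higher or lower at the stops, and it gives way when pressed. A fixed round-topped spindle, 10 mm in diameter, stands up 42 mm from its middle. Axes as the scale's.
- weight_a: Loose bored weight: a dark steel ring 44 mm in diameter, 14 mm high, 130 g, with a 13 mm bore right through it (1.5 mm play all round on the spindle), lying flat on the bench. Origin: centre of its underside; z along the bore. Both weights fit on the spindle, one on top of the other.
- weight_b: A second bored weight, the same as weight_a.
- poise (a joint): Distance of the brass poise from its inner stop, m: grows as it slides outwards to the beam tip, 0 to 0.12; starts between 0 and 0.012. It stays where it is left and takes 1.3 N to slide. It weighs 400 g, so 88 mm of slide does as much as one weight on the pan.
- poise_grip (a point): Middle of the brass fin on top of the poise, the place to take hold: fin 14 mm thick in the scale's x, 24 mm long along the beam, its foot 15 mm below this point, its top 13 mm above. Under it the poise's body, 32 mm in x, 36 along the beam, 38 high. With the poise at 0 the point is 55 mm from the fulcrum towards the tip; 146 mm above the bench when level. Axes as the scale's, tilting with the beam.
- parcel: Cardboard parcel 150 x 130 x 50 mm (x, y, z), flat on the load plate; origin: centre of its underside. Weight unknown, 0.53 to 1.10 kg; each weight on the pan balances 0.44 kg, the poise up to 0.60 kg, so it takes one weight or both, and the poise. The lack can be felt: the push down on the pan that brings the beam to level equals the weight still missing there (one weight: 1.28 N).
- grease_tin: Round flat boot-grease tin with a solid lid, 57 mm in diameter, 20 mm high, on the bench; not a weight. Origin: centre of its underside.
- spice_jar: Small amber jar with a steel cap, 44 mm in diameter, 70 mm high, on the bench. Origin: centre of its underside.
- mug: White ceramic mug, upright, 80 mm across, 95 mm high, handle at its +y. Origin: centre of its underside.
- tape_roll: Roll of packing tape lying flat, 100 mm in diameter, 48 mm high. Origin: centre of its underside.
- snow_brush: Red plastic snow brush about 510 mm long, 95 mm wide at its scraper, 40 mm high, lying on the bench along its own x. Origin: near the middle, at bench height.
Mind the look-alikes: they are no part of the job. Of the things that look like the parcel, the smallest one is meant.

How it is judged:
By the outcome, as a careful person would: the job done as asked, in the order asked, and still so for the second after the job is handed in, with the robot touching nothing.
It also fails if it takes over 72 s, if anything falls off the work surface, if the arm or the gripper's body presses on something with over 40 N, if the wrist force passes 120 N, or if a joint passes its speed limit or range.

### The arm

A 6-joint arm with a two-finger parallel gripper is mounted at the origin on the work surface. World frame = base frame: x ahead of the robot, y to its left, z up, the work surface at z = 0. Lengths are in mm, angles in rad, forces in N, time in s.
With the tool pointing down it reaches from about 350 to 875 mm from the base axis. Payload 4.2 kg.
Tool frame: the origin (TCP) lies midway between the tips of the shut fingers; the grasp point (between the pads) lies 19 mm behind it (arm.tcp_to_grasp is the distance from the TCP to the grasp point, in mm); z points along the fingers, y is the line along which they close (so a half turn about z gives the same grasp; the last joint's range is limited). The gripper opens to 85 mm and grips with 20 to 120 N. Pads are 22 mm wide; open, the fingers measure 114 mm over their backs; the gripper's body (76 mm by 85 mm) begins 54 mm behind the grasp point. The pads swing forward as they close: fully open they stand 13 mm farther back than shut.
Start: joints at [1.518, 0.385, 0.008, 0, -1.194, -0.259], TCP at [191.7, 594.853, 231.312] pointing down, gripper open.
Joint ranges: [-3.14, 3.14], [-1.21, 2.06], [-1.07, 1.41], [-3.16, 2.05], [-2.99, -0.16], [-3.1, 3.1]. Speed limits (rad/s): [2.79, 2.79, 3.14, 3.14, 3.14, 3.14].

### API

Orientations are given as a unit quaternion [x, y, z, w].
In Python, from bench import arm, imaging, job, models gives the robot as it stands.
- The arm moves only by the tool arm_command, never from a script. Its argument "rows" is a list of rows, each an object with "grip": the opening, from 0 (shut) to 1 (fully open); "linear": the shift along the tool's x, y, z in mm, a list of three; "rot": the turn, a rotation vector about the tool's x, y, z in rad, a list of three. In form: [{"grip": grip, "linear": [tx, ty, tz], "rot": [rx, ry, rz]}, ...]. A call has 1 to 10 rows; each row is the pose to reach, as a shift and turn from the pose commanded when the call began, along the tool's axes at that moment; what a row does not reach only later rows make up. A row lasts 1/8 s, in which the tool goes at most 62.5 mm and 10.7 degrees, less where a joint would pass 70% of its speed; a pose out of reach is approached as far as the arm can. A call with a gripper value outside its range is refused whole. The fingers move at their own pace and stop on an object; the grip force is fixed at half the most. Time passes only in rows, so rows that repeat a pose let the fingers close. It gives the time, the measured TCP pose, the force, the opening and the grip force at its end, in the units of the state.
- arm.read_state(): the state, without advancing time (a new reading comes with each control period).
- imaging.get_image(name): name is "side" or "top"; returns a dict with "frame" (400x640x3 uint8, red, green, blue), "fx", "fy", "cx", "cy" (pixels), "extrinsics" (4x4, takes a point from world to camera coordinates). Camera axes: x right, y down, z forward; pixel columns grow to the right and rows downward; lengths in mm; the calibration is good to about 2 mm. A picture is of the moment at which its call begins. There is no depth.
- job.job_done(): hands the job in; it is judged then, once.
Trained networks look in a picture, given as the dict that the camera call returned (one of the last four; its "shot" number tells which), for a name from the list of things; names that differ only in an ending like _2 or _b are one class to them, and where a whole thing is asked for, a point or a joint stands for the part that bears it (a point fixed in the world has none). Each returns a list of dicts, best first, with "score" (0 to 1); they miss things now and then, are a little off and sometimes report something else, mostly with a low value. They report only what shows in the picture. A call takes as long as a camera call. They do not tell look-alikes from the thing itself.
- models.spot_in(picture, query): "rect" ([left, top, right, bottom] in pixels, round what is visible of it).
- models.tip_of(picture, query): "pixel" ([column, row] in pixels: a listed point, or the origin of a listed thing).
The state is a dict: "clock": time; "joints": joint angles; "joint_vel": joint speeds; "joint_efforts": joint torques, N m; "position": TCP position; "ee_rot": TCP orientation; "contact_force": force on the tool from outside, world axes, zero at the start; "wrist_torque": the same for the moment, N m; "gripper_width": finger opening in mm; "grasp_force": force on a finger pad.
Only numpy, scipy, OpenCV 4.12 (cv2) and the standard library are available. Lean on these libraries where they do the work, as an engineer would, in place of code of your own. Each camera call takes 0.05 s, during which the arm holds its last target. There are 200 camera calls.

## Working session

There is one attempt and no reset: what is moved stays moved. The work goes in short steps, Python scripts to look and compute and a tool call to move; the robot and the scene stay as the last step left them, time stands still between calls to the robot, and variables do not carry over. Pictures are saved under pics/ and viewed, at most 10 in all, crops included, and the job is handed in when it is done.

Besides the shell and the picture viewer there is one more tool, called as name(argument=value, ...), one argument or row to a line, values as JSON. arm_command: Moves the arm, as the interface text tells. Its arguments: {"type":"object","properties":{"rows":{"type":"array"}},"required":["rows"]}

```bash
mkdir -p pics; ls
cat > h.py <<'E'
import numpy as np, cv2
from bench import arm, imaging, job, models
def shot(n,save=None):
    p=imaging.get_image(n)
    if save: cv2.imwrite('pics/'+save,cv2.cvtColor(p['frame'],cv2.COLOR_RGB2BGR))
    return p
def ray(p,px):
    E=np.array(p['extrinsics']);R=E[:3,:3];c=-R.T@E[:3,3]
    d=R.T@np.array([(px[0]-p['cx'])/p['fx'],(px[1]-p['cy'])/p['fy'],1]);return c,d
def atz(p,px,z):
    c,d=ray(p,px);return (c+d*(z-c[2])/d[2])
def tri(p1,x1,p2,x2):
    c1,d1=ray(p1,x1);c2,d2=ray(p2,x2)
    A=np.stack([d1,-d2],1);s=np.linalg.lstsq(A,c2-c1,rcond=None)[0]
    a=c1+d1*s[0];b=c2+d2*s[1];return (a+b)/2,np.linalg.norm(a-b)
def proj(p,X):
    E=np.array(p['extrinsics']);q=E[:3,:3]@np.array(X)+E[:3,3]
    return np.array([p['fx']*q[0]/q[2]+p['cx'],p['fy']*q[1]/q[2]+p['cy']])
E
python3 - <<'E'
from h import *
np.set_printoptions(precision=1,suppress=True)
t=shot('top','t1.png');s=shot('side','s1.png')
for p,n in((t,'top'),(s,'side')):
    print(n,p['fx'],ray(p,[320,200]))
    for q in['weight_a','scale','beam_tip','plate_top','pan','poise_grip','parcel','grease_tin','spice_jar']:
        print(q,[(np.round(r['pixel']).tolist(),round(r['score'],2)) for r in models.tip_of(p,q)[:4]])
print(arm.read_state())
E
```

```text
pics
top 394.0980780853034 (array([ 345.6,   28.6, 1170.3]), array([ 0.1,  0. , -1. ]))
weight_a [([426.0, 219.0], 0.7), ([322.0, 229.0], 0.67)]
scale [([311.0, 174.0], 0.9)]
beam_tip [([433.0, 149.0], 0.72)]
plate_top []
pan [([411.0, 146.0], 0.63)]
poise_grip [([330.0, 155.0], 0.77), ([431.0, 153.0], 0.53)]
parcel [([443.0, 288.0], 0.86), ([254.0, 289.0], 0.72), ([281.0, 162.0], 0.55), ([472.0, 158.0], 0.54)]
grease_tin [([277.0, 223.0], 0.56)]
spice_jar [([372.0, 224.0], 0.75), ([278.0, 222.0], 0.51)]
side 379.4387427220007 (array([ 237.1, -710.8,  844.1]), array([ 0.2,  0.7, -0.7]))
weight_a [([341.0, 307.0], 0.62), ([306.0, 225.0], 0.47)]
scale [([355.0, 207.0], 0.69), ([339.0, 311.0], 0.17)]
beam_tip [([415.0, 258.0], 0.89)]
plate_top []
pan [([404.0, 230.0], 0.64)]
poise_grip [([370.0, 180.0], 0.78)]
parcel [([235.0, 194.0], 0.81), ([346.0, 150.0], 0.74), ([269.0, 354.0], 0.73)]
grease_tin [([296.0, 197.0], 0.75)]
spice_jar [([322.0, 263.0], 0.6)]
{'clock': 1.0, 'joints': array([ 1.5,  0.4,  0. , -0. , -1.2, -0.3]), 'joint_vel': array([-0.,  0., -0.,  0.,  0., -0.]), 'joint_efforts': array([  0. , -39.2,  18.9,   4.2,  -0. ,   0. ]), 'position': array([191.7, 594.9, 231.3]), 'ee_rot': array([ 1. , -0.2, -0. , -0. ]), 'contact_force': array([-1. ,  0.6, -0.1]), 'wrist_torque': array([-0., -0., -0.]), 'grasp_force': 0.0, 'gripper_width': 85.5217212929154}
```

```bash
python3 -c "
import cv2,numpy as np
a=cv2.imread('pics/t1.png');b=cv2.imread('pics/s1.png');print(a.shape)"
```

```text
(400, 640, 3)
```

View pics/t1.png

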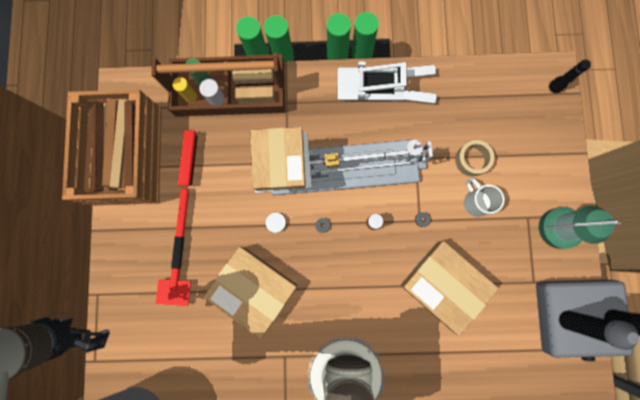

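View pics/s1.png

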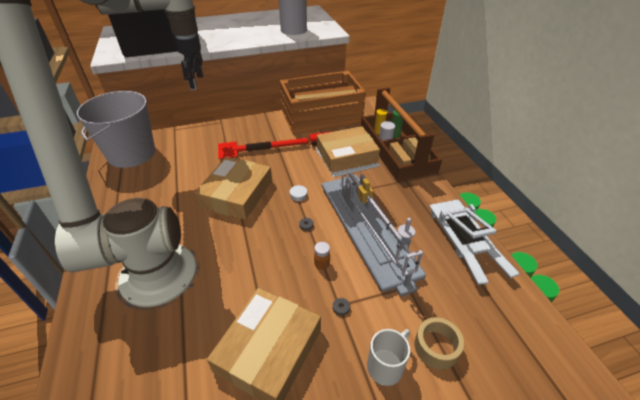

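Top view: the parcel is on the scale at (278,158), the poise at (332,158) and the pan and tip at about (415,147). The weights are at (323,225) and (423,219), with the jar at (375,221) between them and the tin at (275,222). Side view: the weights are at (306,225) and (341,307).

Run:
```python
from h import *
np.set_printoptions(precision=1,suppress=True)
t=shot('top');s=shot('side')
def box(p,q): return [(np.round(r['rect'],1),round(r['score'],2)) for r in models.spot_in(p,q)[:4]]
def tips(p,q): return [(np.round(r['pixel'],1),round(r['score'],2)) for r in models.tip_of(p,q)[:4]]
for q in['weight_a','scale','pan','poise_grip','beam_tip']:
    for p,n in((t,'t'),(s,'s')):
        print(q,n,'tip',tips(p,q),'box',box(p,q))
def best(p,q,k=0):
    r=models.tip_of(p,q);return r[k]['pixel'] if len(r)>k else None
for q in['beam_tip','pan','poise_grip']:
    a,b=best(t,q),best(s,q)
    if a is not None and b is not None: print(q,tri(t,a,s,b))
for i in range(2):
    for p in(t,s):
        a=best(p,'weight_a',i)
        if a is not None: print('w',atz(p,a,0))
        r=models.spot_in(p,'weight_a')
        if len(r)>i: b=r[i]['rect']; print('wb',atz(p,[(b[0]+b[2])/2,(b[1]+b[3])/2],7))
for q in ['spice_jar','grease_tin']:
    for p in(t,s):
        a=best(p,q)
        if a is not None: print(q,atz(p,a,0))
ims=[]
c=t['frame'][120:240,240:460];d=s['frame'][160:300,280:440]
cc=cv2.resize(c,None,fx=3.6,fy=3.6,interpolation=3)
cv2.imwrite('pics/tc.png',cc[:,:,::-1]);cv2.imwrite('pics/sc.png',cv2.resize(d,None,fx=4.2,fy=4.2,interpolation=3)[:,:,::-1])
```

```text
weight_a t tip [(array([321.7, 226.1]), 0.64), (array([423.7, 217.9]), 0.63)] box [(array([154.9, 133.9, 197.5, 302.7]), 0.7), (array([314.1, 221.4, 328.2, 233. ]), 0.55), (array([416.6, 212.2, 429.7, 228.8]), 0.52)]
weight_a s tip [(array([336.6, 309.2]), 0.61), (array([308.1, 227. ]), 0.49), (array([364.4, 179.9]), 0.37)] box [(array([333.3, 298.2, 349.2, 313.7]), 0.69), (array([297.2, 218. , 316.9, 232.7]), 0.53)]
scale t tip [(array([309.6, 171.6]), 0.88)] box [(array([267.7, 134.7, 435.1, 194.8]), 0.76)]
scale s tip [(array([352.2, 206.3]), 0.85)] box [(array([322. , 158.7, 426.7, 296. ]), 0.9)]
pan t tip [(array([415.5, 147.1]), 0.64)] box [(array([407.3, 140.5, 422.6, 163.2]), 0.58)]
pan s tip [(array([406.4, 232. ]), 0.8)] box [(array([393.1, 218.5, 415.8, 259.6]), 0.69)]
poise_grip t tip [(array([331.5, 156.3]), 0.62)] box [(array([325.9, 153.8, 342.9, 168.2]), 0.76)]
poise_grip s tip [(array([368.1, 184.4]), 0.83)] box [(array([359.3, 177. , 371.8, 202.2]), 0.65), (array([395.8, 218.5, 416.3, 260.1]), 0.48)]
beam_tip t tip [(array([431.6, 149.4]), 0.65)] box [(array([301.3, 131.6, 426.6, 186.5]), 0.72), (array([325.4, 153.3, 339. , 166.9]), 0.64)]
beam_tip s tip [(array([413.8, 257.6]), 0.87), (array([297.5, 194.5]), 0.64)] box [(array([329.8, 161.7, 416.4, 264.1]), 0.67), (array([330.8, 299. , 349.6, 311.2]), 0.54)]
beam_tip (array([ 612.7, -246.5,  138. ]), np.float64(4.186172072745479))
pan (array([ 611.8, -196.3,  173.5]), np.float64(2.4732643273432005))
poise_grip (array([604.6,  20.7, 143.4]), np.float64(2.051346303462552))
w [428.2  55.6   0. ]
wb [464.2 488.7   7. ]
w [ 425.5 -244.7    0. ]
wb [ 437.9 -243.5    7. ]
w [ 443.4 -247.6    0. ]
wb [424.5  57.2   7. ]
w [433.2  41.6  -0. ]
wb [430.4  42.7   7. ]
spice_jar [437.3 -96.8   0. ]
grease_tin [444.5 186.8   0. ]
grease_tin [439.2 186.9   0. ]
```

View pics/tc.png

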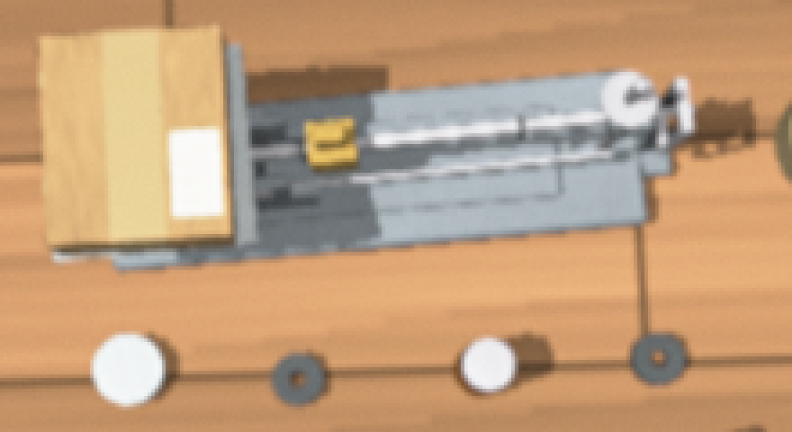

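View pics/sc.png

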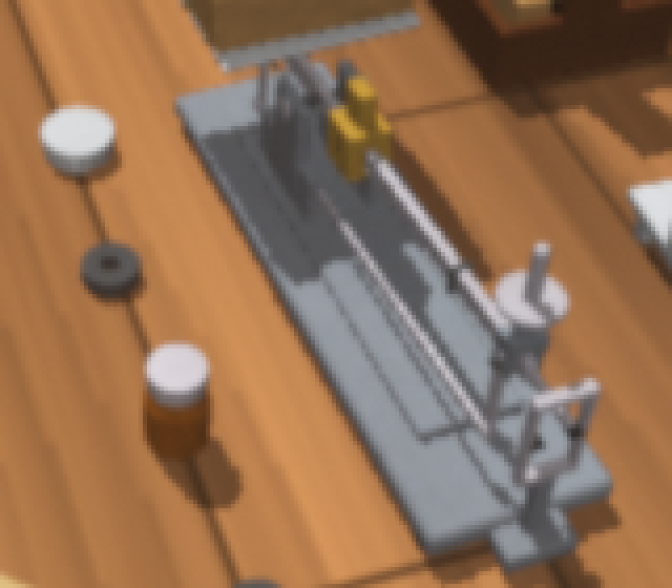

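Top crop: bores at (297,380) and (659,357), pan disc centre (629,98), base corner (648,222). Side crop: pan centre (531,300), spindle tip (542,248), near base corners about (430,550) and (180,100).

Run:
```python
from h import *
from scipy.optimize import least_squares
from scipy.spatial.transform import Rotation as R
np.set_printoptions(precision=2,suppress=True)
t=shot('top');s=shot('side')
T=lambda x,y:np.array([(x+.5)/3.6-.5+240,(y+.5)/3.6-.5+120])
S=lambda x,y:np.array([(x+.5)/4.2-.5+280,(y+.5)/4.2-.5+160])
obs=[(t,T(629,98),(0,-269,179)),(s,S(531,300),(0,-269,179)),(s,S(542,246),(0,-269,221)),(t,T(648,222),(-65,-310,28)),(t,T(115,268),(-65,130,28)),
(s,S(430,550),(-65,-310,28)),(s,S(180,100),(-65,130,28)),(s,S(610,487),(65,-310,28))]
def W(v,P): c,n=np.cos(v[2]),np.sin(v[2]); return np.array([v[0]+c*P[0]-n*P[1],v[1]+n*P[0]+c*P[1],P[2]])
f=lambda v:np.concatenate([proj(p,W(v,P))-x for p,x,P in obs])
r=least_squares(f,[600,80,.08],loss='soft_l1');v=r.x;print(v);print(f(v).reshape(-1,2))
print('pan',W(v,(0,-269,179)),'poise0',W(v,(0,-55,150)))
for px in(T(332,143),): print('poise top px',atz(t,px,150))
for a in(T(297,380),T(659,357)): print('w top',atz(t,a,14))
for a in(S(110,262),): print('w side',atz(s,a,14))
st=arm.read_state();M=R.from_quat(st['ee_rot']).as_matrix();print(M,st['position'],st['contact_force'],st['joints'])
```

```text
[596.51  72.52   0.05]
[[ 1.47  1.26]
 [ 0.08 -0.48]
 [ 0.34 -0.06]
 [ 1.57  0.99]
 [ 0.05 -0.25]
 [-0.18 -1.44]
 [-0.68 -1.88]
 [ 2.3  -0.88]]
pan [ 608.84 -196.19  179.  ] poise0 [599.03  17.58 150.  ]
poise top px [593.58  20.26 150.  ]
w top [429.88  53.92  14.  ]
w top [ 439.65 -241.25   14.  ]
w side [428.96  50.72  14.  ]
[[ 0.95 -0.31 -0.  ]
 [-0.31 -0.95  0.  ]
 [-0.   -0.   -1.  ]] [191.68 594.86 231.31] [-0.8  -0.13  0.08] [ 1.52  0.38  0.01 -0.   -1.19 -0.26]
```

arm_command(
  rows=[
    {"grip":1,"linear":[39,44,0],"rot":[0,0,0.12]},
    {"grip":1,"linear":[79,88,0],"rot":[0,0,0.24]},
    {"grip":1,"linear":[118,132,0],"rot":[0,0,0.36]},
    {"grip":1,"linear":[158,177,10],"rot":[0,0,0.5]},
    {"grip":1,"linear":[197,221,20],"rot":[0,0,0.65]},
    {"grip":1,"linear":[236,265,30],"rot":[0,0,0.8]},
    {"grip":1,"linear":[276,309,40],"rot":[0,0,0.95]},
    {"grip":1,"linear":[315,353,50],"rot":[0,0,1.1]},
    {"grip":1,"linear":[355,397,60],"rot":[0,0,1.206]},
    {"grip":1,"linear":[394,441,71],"rot":[0,0,1.206]},
  ],
)

```text
clock: 4.35
position: [432.3, 52.6, 160.6]
ee_rot: [0.726, -0.688, 0.0, -0.001]
contact_force: [0.3, 0.2, 0.3]
gripper_width: 85.4
grasp_force: 0.0
```

Run:
```python
from h import *
from scipy.spatial.transform import Rotation as R
np.set_printoptions(precision=3,suppress=True)
t=shot('top','t3.png');s=shot('side','s3.png')
st=arm.read_state();print(st['clock'],st['position'],R.from_quat(st['ee_rot']).as_matrix(),st['joints'],st['contact_force'])
```

```text
4.45 [431.728  49.742 159.232] [[ 0.045 -0.999 -0.002]
 [-0.999 -0.045 -0.001]
 [ 0.001  0.002 -1.   ]] [ 0.491  0.134 -0.541  0.    -0.899 -0.447] [-0.425  0.483 -0.666]
```

arm_command(
  rows=[
    {"grip":1,"linear":[-2.5,1,50],"rot":[0,0,0]},
    {"grip":1,"linear":[-2.5,1,100],"rot":[0,0,0]},
    {"grip":1,"linear":[-2.5,1,140],"rot":[0,0,0]},
    {"grip":1,"linear":[-2.5,1,156],"rot":[0,0,0]},
    {"grip":1,"linear":[-2.5,1,158],"rot":[0,0,0]},
    {"grip":0.3,"linear":[-2.5,1,158],"rot":[0,0,0]},
    {"grip":0.3,"linear":[-2.5,1,158],"rot":[0,0,0]},
    {"grip":0.3,"linear":[-2.5,1,158],"rot":[0,0,0]},
    {"grip":0.3,"linear":[-2.5,1,158],"rot":[0,0,0]},
    {"grip":0.3,"linear":[-2.5,1,158],"rot":[0,0,0]},
  ],
)

```text
clock: 5.7
position: [430.7, 57.0, 3.8]
ee_rot: [0.726, -0.688, 0.0, -0.001]
contact_force: [-2.0, 0.3, 8.5]
gripper_width: 40.7
grasp_force: 59.7
```

arm_command(
  rows=[
    {"grip":0.3,"linear":[0,0,-40],"rot":[0,0,0]},
    {"grip":0.3,"linear":[0,0,-90],"rot":[0,0,0]},
    {"grip":0.3,"linear":[0,0,-120],"rot":[0,0,0]},
    {"grip":0.3,"linear":[0,0,-120],"rot":[0,0,0]},
  ],
)

```text
clock: 6.2
position: [431.7, 57.4, 125.0]
ee_rot: [0.726, -0.688, 0.001, -0.004]
contact_force: [-0.2, -0.4, -2.1]
gripper_width: 40.9
grasp_force: 62.0
```

Run:
```python
from h import *
t=shot('top');s=shot('side')
for i in range(4):
    st=arm.read_state();print(st['clock'],st['position'].round(1),st['contact_force'].round(2),st['gripper_width']);shot('side')
print(proj(s,[430,55,125]),proj(t,[430,55,125]))
def crop(p,c,w,h):
    x,y=map(int,c);return cv2.resize(p['frame'][max(0,y-h):y+h,max(0,x-w):x+w],(390,585),interpolation=3)
cv2.imwrite('pics/g.png',np.hstack([crop(s,proj(s,[430,55,125]),40,60),crop(t,proj(t,[430,55,125]),40,60)])[:,:,::-1])
```

```text
6.3 [429.6  56.5 122.2] [ 0.28 -0.62 -0.89] 40.68906468407857
6.35 [429.3  56.3 121.5] [-0.8  -0.7  -1.78] 40.5937560290542
6.4 [429.2  56.2 121.2] [-0.37  0.34 -1.68] 40.503411314949986
6.45 [429.4  56.2 121.1] [ 0.1  -0.44 -1.5 ] 40.778543275503544
[304.82136244 193.70668986] [320.73065286 222.15070791]
```

View pics/g.png

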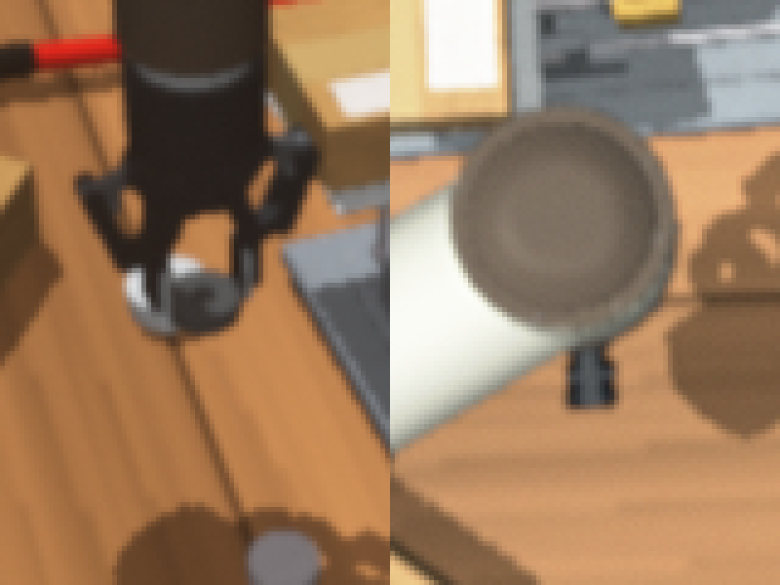

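Side crop: the ring is held between the pads, its lower front edge at about (203,333). The white part behind it is the tin. Next I check where the ring sits in the grip.

Run:
```python
from h import *
s=shot('side');st=arm.read_state();print(st['position'].round(1),st['contact_force'].round(2))
for y in(49,52,55,58): print(y,[ (4.875*(proj(s,[429.3,y-22,z])-np.array([264,133]))).round(0).tolist() for z in(118,132)], (4.875*(proj(s,[429.3,y,132])-np.array([264,133]))).round(0))
c=s['frame'][170:225,280:340];cv2.imwrite('pics/g2.png',cv2.resize(c,None,fx=10,fy=10,interpolation=3)[:,:,::-1])
```

```text
[429.7  56.4 121.3] [ 0.57  0.73 -1.55]
49 [[211.0, 337.0], [211.0, 319.0]] [200. 294.]
52 [[210.0, 334.0], [209.0, 316.0]] [199. 291.]
55 [[208.0, 330.0], [208.0, 312.0]] [198. 287.]
58 [[207.0, 327.0], [206.0, 309.0]] [196. 284.]
```

View pics/g2.png

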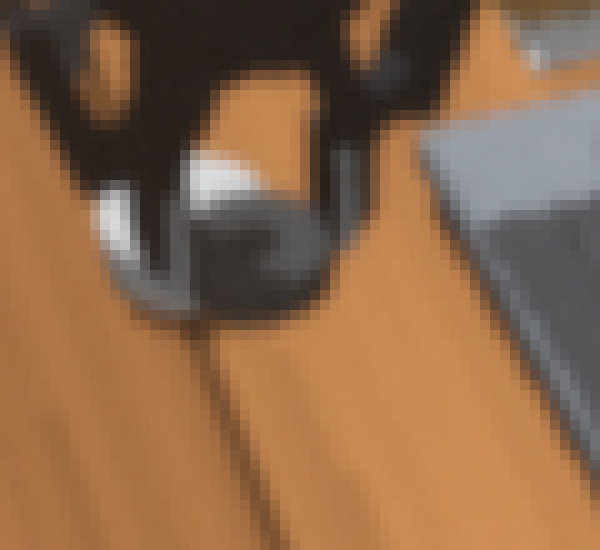

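arm_command(
  rows=[
    {"grip":0.3,"linear":[0,0,-60],"rot":[0,0,0]},
    {"grip":0.3,"linear":[20,-14,-115],"rot":[0,0,0]},
    {"grip":0.3,"linear":[65,-42,-134],"rot":[0,0,0]},
    {"grip":0.3,"linear":[110,-72,-134],"rot":[0,0,0]},
    {"grip":0.3,"linear":[155,-102,-134],"rot":[0,0,0]},
    {"grip":0.3,"linear":[200,-132,-134],"rot":[0,0,0]},
    {"grip":0.3,"linear":[236,-156,-134],"rot":[0,0,0]},
    {"grip":0.3,"linear":[256,-168,-134],"rot":[0,0,0]},
    {"grip":0.3,"linear":[256,-168,-134],"rot":[0,0,0]},
    {"grip":0.3,"linear":[256,-168,-134],"rot":[0,0,0]},
  ],
)

```text
clock: 7.8
position: [611.1, -189.6, 255.3]
ee_rot: [0.726, -0.688, -0.001, 0.001]
contact_force: [0.5, -0.6, -1.6]
gripper_width: 40.8
grasp_force: 62.0
```

Run:
```python
from h import *
for i in range(4): t=shot('top')
s=shot('side');st=arm.read_state();print(st['clock'],st['position'].round(1),st['contact_force'].round(2))
X=st['position']
print(proj(t,X),proj(s,X),[(np.array(proj(s,X+[0,-4+a,b-3]))).round(1).tolist() for a,b in((-22,0),(-22,14),(0,0))])
c=s['frame'][190:270,360:450];d=t['frame'][110:190,370:460]
cv2.imwrite('pics/h1.png',np.vstack([cv2.resize(c,None,fx=7,fy=7,interpolation=3)[:,:,::-1]]))
cv2.imwrite('pics/h1t.png',np.vstack([cv2.resize(d,None,fx=7,fy=7,interpolation=3)[:,:,::-1]]))
```

```text
8.05 [ 611.4 -189.3  256.8] [ 0.66 -0.77 -1.52]
[419.78777442 138.45830092] [411.21339388 204.57275193] [[416.5, 213.5], [417.6, 208.9], [411.8, 206.7]]
```

View pics/h1.png

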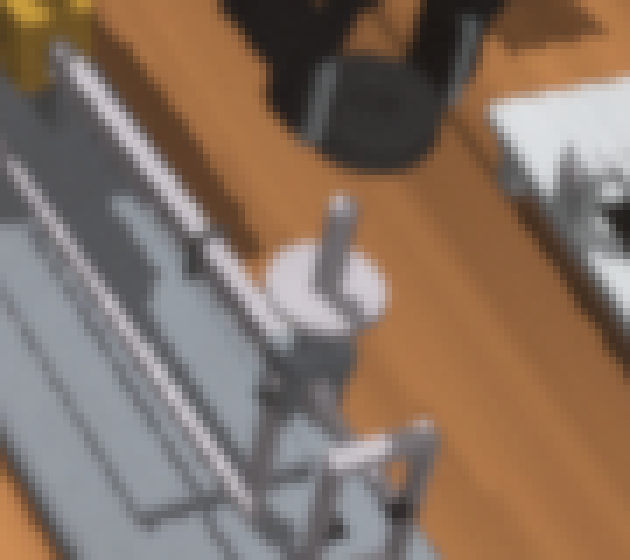

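Side crop: the ring hangs with its outline at about 278–440 and its bottom at 172. The spindle tip is at (342,198), the pan centre at (327,290).

Run:
```python
from h import *
from scipy.optimize import least_squares
np.set_printoptions(precision=2,suppress=True)
s=shot('side');t=shot('top');X=arm.read_state()['position'];print(X,arm.read_state()['clock'])
S=lambda x,y:np.array([(x+.5)/7-.5+360,(y+.5)/7-.5+190])
# color profile of ring, rows
f=s['frame'].astype(int);print(f[205:210,396:426].sum(2))
print(f[205:224,411].sum(1))
# spindle profile
for r in(219,221,223,226): print(r,f[r,402:416].sum(1))
print(f[213:236,408].sum(1))
for x,y in((609,-196.2),(611.8,-196.3)): print(proj(s,[x,y,219]),proj(s,[x,y,221]),proj(s,[x,y,179]))
print('tip at z220',atz(s,S(342,200),219),'pan',atz(s,S(327,290),179))
th=np.linspace(0,2*np.pi,200)
def ring(c): 
    P=np.array([proj(s,[c[0]+22*np.cos(a),c[1]+22*np.sin(a),c[2]+z]) for a in th for z in(0,14)]);return P[:,0].min(),P[:,0].max(),P[:,1].max()
print('ring pred',ring(X+[0,-4,-2.5]))
```

```text
[ 611.52 -189.51  256.75] 8.15
[[350 321 224 137  98  97  99 136 211 261 258 180 145 145 145 142 139 136
  135 131 133 145 154 153 153 154 153 172 236 276]
 [354 340 295 216 134 101 107 145 220 270 254 172 142 152 149 148 146 147
  146 145 142 150 153 151 154 154 160 188 220 251]
 [354 352 336 294 212 131 118 158 233 267 234 164 144 146 151 150 151 150
  148 149 150 151 154 151 154 154 175 217 229 232]
 [355 354 351 338 289 200 171 195 243 262 205 157 148 148 153 153 148 150
  151 153 152 153 155 153 155 153 184 249 255 236]
 [356 354 352 347 334 293 254 236 251 249 186 144 141 148 155 151 151 154
  153 153 157 153 154 153 149 149 194 265 275 253]]
[142 148 150 153 151 148 148 142 153 215 298 331 337 342 337 331 333 336
 338]
219 [357 355 355 352 363 445 498 436 372 337 331 334 335 337]
221 [360 357 357 348 323 320 344 348 334 333 338 338 337 334]
223 [370 386 384 357 311 309 324 318 316 338 344 344 340 337]
226 [592 595 558 422 322 322 333 395 510 500 423 372 351 346]
[214 296 335 349 409 505 498 415 344 322 324 322 326 333 341 359 375 405
 399 369 368 431 526]
[408.93 218.73] [409.07 218.12] [406.18 230.55]
[410.06 218.5 ] [410.2  217.89] [407.29 230.32]
tip at z220 [ 608.77 -194.18  219.  ] pan [ 608.58 -197.55  179.  ]
ring pred (np.float64(401.9074401380476), np.float64(423.25096952491515), np.float64(213.69568255385641))
```

arm_command(
  rows=[
    {"grip":0.3,"linear":[1.8,2.8,10],"rot":[0,0,0]},
    {"grip":0.3,"linear":[1.8,2.8,20],"rot":[0,0,0]},
    {"grip":0.3,"linear":[1.8,2.8,26],"rot":[0,0,0]},
    {"grip":0.3,"linear":[1.8,2.8,26],"rot":[0,0,0]},
    {"grip":0.3,"linear":[1.8,2.8,30],"rot":[0,0,0]},
    {"grip":0.3,"linear":[1.8,2.8,34],"rot":[0,0,0]},
    {"grip":0.3,"linear":[1.8,2.8,38],"rot":[0,0,0]},
    {"grip":0.3,"linear":[1.8,2.8,40],"rot":[0,0,0]},
    {"grip":0.3,"linear":[1.8,2.8,40],"rot":[0,0,0]},
  ],
)

```text
clock: 9.28
position: [609.1, -191.5, 216.3]
ee_rot: [0.726, -0.688, -0.0, -0.0]
contact_force: [-0.9, 4.6, -0.8]
gripper_width: 40.8
grasp_force: 62.1
```

Run:
```python
from h import *
for i in range(5):
    s=shot('side');st=arm.read_state();print(st['clock'],st['position'].round(1),st['contact_force'].round(2),st['gripper_width'])
c=s['frame'][190:270,360:450]
cv2.imwrite('pics/h2.png',cv2.resize(c,None,fx=7,fy=7,interpolation=3)[:,:,::-1])
```

```text
9.325 [ 609.1 -191.5  216.4] [0.16 4.62 0.71] 40.771407608653085
9.375 [ 609.  -191.5  216.4] [-1.28  3.84 -0.31] 40.75282966027907
9.425 [ 609.  -191.6  216.4] [0.09 4.18 0.25] 40.730696119162154
9.475 [ 609.  -191.6  216.5] [-0.01  4.95  0.63] 40.730689647694376
9.525 [ 609.  -191.6  216.4] [ 0.26  5.27 -0.05] 40.63625436514954
```

View pics/h2.png

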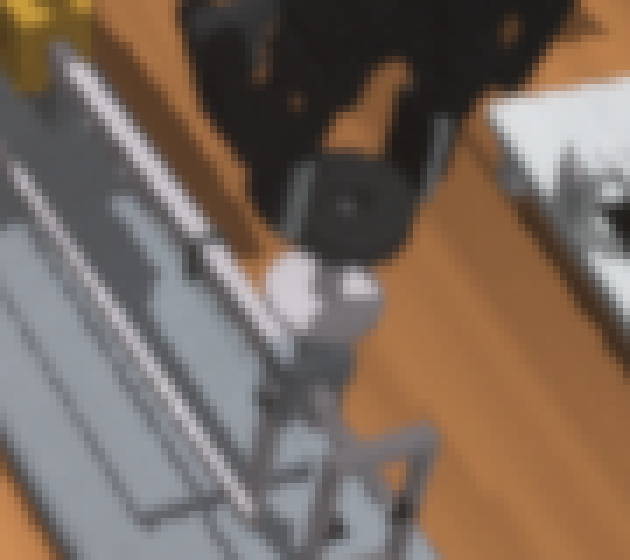

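Side crop: the spindle tip shows in the bore at (347,205), so the ring is on. There is a 4.6 N side load in +y, which I ease before lowering.

arm_command(
  rows=[
    {"grip":0.3,"linear":[-1,0,0],"rot":[0,0,0]},
    {"grip":0.3,"linear":[-1.5,0,0],"rot":[0,0,0]},
    {"grip":0.3,"linear":[-1.5,0,0],"rot":[0,0,0]},
  ],
)

```text
clock: 9.9
position: [609.0, -190.9, 216.3]
ee_rot: [0.726, -0.688, 0.0, 0.0]
contact_force: [0.9, 1.0, -0.7]
gripper_width: 40.6
grasp_force: 62.1
```

Run:
```python
from h import *
for i in range(3):
    s=shot('side');st=arm.read_state();print(st['clock'],st['position'].round(1),st['contact_force'].round(2),st['gripper_width'])
```

```text
9.95 [ 609.  -190.9  216.3] [ 1.3   1.17 -1.  ] 40.58872422038408
10.0 [ 608.9 -190.8  216.3] [ 0.68  1.68 -0.46] 40.67301962001707
10.05 [ 608.9 -190.8  216.3] [ 1.64  0.44 -0.55] 40.63624271445858
```

arm_command(
  rows=[
    {"grip":0.3,"linear":[-1.2,-0.4,0],"rot":[0,0,0]},
    {"grip":0.3,"linear":[-1.2,-0.4,7],"rot":[0,0,0]},
    {"grip":0.3,"linear":[-1.2,-0.4,14],"rot":[0,0,0]},
    {"grip":0.3,"linear":[-1.2,-0.4,21],"rot":[0,0,0]},
    {"grip":0.3,"linear":[-1.2,-0.4,27],"rot":[0,0,0]},
    {"grip":0.3,"linear":[-1.2,-0.4,31],"rot":[0,0,0]},
    {"grip":0.3,"linear":[-1.2,-0.4,31],"rot":[0,0,0]},
    {"grip":0.3,"linear":[-1.2,-0.4,31],"rot":[0,0,0]},
  ],
)

```text
clock: 11.05
position: [609.4, -189.3, 185.6]
ee_rot: [0.726, -0.688, 0.0, -0.0]
contact_force: [-0.5, -0.0, -0.5]
gripper_width: 40.7
grasp_force: 62.0
```

Run:
```python
from h import *
for i in range(5):
    s=shot('side');st=arm.read_state();print(st['clock'],st['position'].round(1),st['contact_force'].round(2),st['gripper_width'])
```

```text
11.1 [ 609.4 -189.3  185.7] [-0.2   0.9  -0.62] 40.427123189565684
11.15 [ 609.4 -189.3  185.7] [ 0.87 -0.03 -1.17] 40.66965552997204
11.2 [ 609.3 -189.3  185.7] [ 0.19  0.52 -2.01] 40.60758377829184
11.25 [ 609.3 -189.3  185.6] [-0.33 -0.05 -1.69] 40.89755789217082
11.3 [ 609.3 -189.3  185.5] [ 0.16 -0.3  -1.35] 40.588040559289944
```

Run:
```python
from h import *
a=[]
for i in range(16): shot('side');a.append(arm.read_state()['contact_force'])
print(np.mean(a,0),np.std(a,0))
```

```text
[ 0.03845082 -0.11550844 -1.14268435] [0.52135895 0.48596553 0.35066127]
```

arm_command(
  rows=[
    {"grip":0.3,"linear":[0,0,5],"rot":[0,0,0]},
    {"grip":0.3,"linear":[0,0,10],"rot":[0,0,0]},
    {"grip":0.3,"linear":[0,0,15],"rot":[0,0,0]},
    {"grip":0.3,"linear":[0,0,20],"rot":[0,0,0]},
    {"grip":0.3,"linear":[0,0,22],"rot":[0,0,0]},
    {"grip":0.3,"linear":[0,0,22],"rot":[0,0,0]},
    {"grip":0.3,"linear":[0,0,22],"rot":[0,0,0]},
    {"grip":0.3,"linear":[0,0,22],"rot":[0,0,0]},
  ],
)

```text
clock: 13.1
position: [609.1, -189.2, 163.4]
ee_rot: [0.726, -0.688, -0.0, -0.0]
contact_force: [-0.0, 0.2, -0.0]
gripper_width: 40.5
grasp_force: 62.2
```

Run:
```python
from h import *
a=[]
for i in range(16): s=shot('side');a.append(arm.read_state()['contact_force'])
print(np.mean(a,0),np.std(a,0),arm.read_state()['clock'],arm.read_state()['position'])
c=s['frame'][190:270,360:450]
cv2.imwrite('pics/h3.png',cv2.resize(c,None,fx=7,fy=7,interpolation=3)[:,:,::-1])
```

```text
[-0.2982125   0.2193098   0.24138766] [0.53832741 0.5690734  0.58211163] 13.9 [ 609.1059723  -189.2317083   163.27351785]
```

The push to level is about 1.4 N and one weight gives 1.28 N, so a single weight and a little poise will do. I release it near level.

arm_command(
  rows=[
    {"grip":0.3,"linear":[0,0,-7],"rot":[0,0,0]},
    {"grip":0.3,"linear":[0,0,-7],"rot":[0,0,0]},
    {"grip":0.6,"linear":[0,0,-7],"rot":[0,0,0]},
    {"grip":1,"linear":[0,0,-7],"rot":[0,0,0]},
    {"grip":1,"linear":[0,0,-7],"rot":[0,0,0]},
    {"grip":1,"linear":[0,0,-7],"rot":[0,0,0]},
    {"grip":1,"linear":[0,0,-20],"rot":[0,0,0]},
    {"grip":1,"linear":[0,0,-50],"rot":[0,0,0]},
    {"grip":1,"linear":[0,0,-90],"rot":[0,0,0]},
    {"grip":1,"linear":[-40,50,-110],"rot":[0,0,0]},
  ],
)

```text
clock: 15.15
position: [563.3, -155.4, 274.2]
ee_rot: [0.725, -0.689, 0.002, -0.001]
contact_force: [-1.3, 2.2, 1.4]
gripper_width: 85.4
grasp_force: 0.0
```

arm_command(
  rows=[
    {"grip":1,"linear":[-60,0,0],"rot":[0,0,0]},
    {"grip":1,"linear":[-110,0,0],"rot":[0,0,0]},
    {"grip":1,"linear":[-120,0,0],"rot":[0,0,0]},
    {"grip":1,"linear":[-120,0,0],"rot":[0,0,0]},
    {"grip":1,"linear":[-120,0,0],"rot":[0,0,0]},
    {"grip":1,"linear":[-120,0,0],"rot":[0,0,0]},
    {"grip":1,"linear":[-120,0,0],"rot":[0,0,0]},
    {"grip":1,"linear":[-120,0,0],"rot":[0,0,0]},
  ],
)

```text
clock: 16.15
position: [554.3, -35.1, 271.8]
ee_rot: [0.725, -0.688, -0.0, 0.0]
contact_force: [-0.4, 0.6, 0.3]
gripper_width: 85.2
grasp_force: 0.0
```

Run:
```python
from h import *
np.set_printoptions(precision=2,suppress=True)
s=shot('side');t=shot('top');st=arm.read_state();print(st['clock'],st['position'],st['contact_force'])
for q in('beam_tip','poise_grip'): print(q,[ [(np.array(r['pixel']).round(1),round(r['score'],2)) for r in models.tip_of(p,q)[:2]] for p in(s,t)])
c=s['frame'][160:270,350:450];d=t['frame'][120:200,310:450]
cv2.imwrite('pics/h4.png',np.hstack([cv2.resize(c,(500,550),interpolation=3),cv2.resize(s['frame'][240:295,395:425],(300,550),interpolation=3)])[:,:,::-1])
for z in(94,110,126): # beam tip level and at stops, in world
    print(z,proj(s,[596.51+325*np.sin(.05),72.52-325*np.cos(.05),z]))
```

```text
16.25 [554.32 -34.92 271.89] [ 0.06 -0.53 -0.42]
beam_tip [[(array([415. , 260.2]), 0.97)], [(array([431.1, 150.3]), 0.96), (array([370.5, 221.4]), 0.58)]]
poise_grip [[(array([365.1, 182.7]), 0.73)], [(array([331.5, 155.7]), 0.46), (array([312.9, 174.5]), 0.3)]]
94 [412.66 270.63]
110 [413.79 266.57]
126 [414.95 262.42]
```

View pics/h4.png

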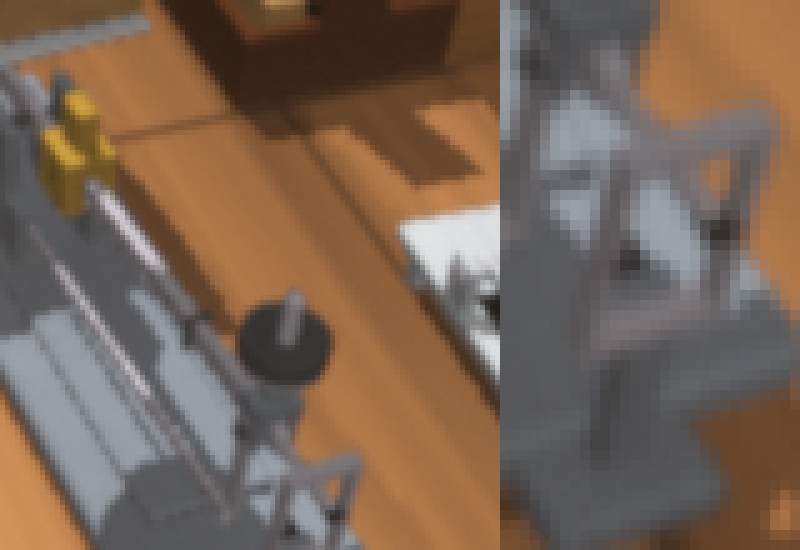

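Crop: the weight sits on the pan around the spindle and the beam is still near its upper stop. The poise fin top is at about (80,97). Next I locate the fin from the brass colour in the first pictures.

Run:
```python
from h import *
from scipy.optimize import least_squares
np.set_printoptions(precision=2,suppress=True)
s=shot('side');t=shot('top')
def mask(im,roi):
    h=cv2.cvtColor(im,cv2.COLOR_BGR2HSV);m=cv2.inRange(h,(18,120,60),(32,255,255));k=np.zeros_like(m);a,b,c,d=roi;k[b:d,a:c]=m[b:d,a:c]
    n,l,st,ce=cv2.connectedComponentsWithStats(k);i=1+np.argmax(st[1:,4]);x,y,w,hh,A=st[i];return np.array([x-.5,y-.5,x+w-.5,y+hh-.5]),A,k
rt,At,kt=mask(cv2.imread('pics/t1.png'),(318,140,350,175));rs,As,ks=mask(cv2.imread('pics/s1.png'),(350,170,380,210));rn,An,kn=mask(s['frame'][:,:,::-1].copy(),(350,170,380,210))
print(rt,At,rs,As,rn,An)
def cor(v,tilt=.07):
    x0,y0,yaw,p,_=*v,0
    P=[]
    for hx,hy,z0,z1 in((16,18,-53,-15),(7,12,-15,13)):
        for a in(-hx,hx):
            for b in(-hy,hy):
                for z in(z0,z1): P.append((a,-55-p+b,36+z))
    P=np.array(P);c,n=np.cos(tilt),np.sin(tilt)
    y=P[:,1]*c+P[:,2]*n; z=-P[:,1]*n+P[:,2]*c+110
    return np.stack([x0+np.cos(yaw)*P[:,0]-np.sin(yaw)*y,y0+np.sin(yaw)*P[:,0]+np.cos(yaw)*y,z],1)
def bb(p,v):
    q=np.array([proj(p,X) for X in cor(v)]);return np.array([*q.min(0),*q.max(0)])
pan=np.array([608.8,-195.9])
def full(u): # lateral x offset, yaw, p ; pan fixed
    yaw,p=u;f=pan+267*np.array([-np.sin(yaw),np.cos(yaw)]);return [*f,yaw,p]
g=lambda u:np.concatenate([bb(t,full(u))-rt,bb(s,full(u))-rs])
r=least_squares(g,[.05,6]);print(r.x,full(r.x),g(r.x))
c=cor(full(r.x))[8:];print('fin centre',c.mean(0),c[:,2].max())
# beam profile compare at cols 380,390,  initial vs now
a=cv2.cvtColor(cv2.imread('pics/s1.png'),6);b=cv2.cvtColor(s['frame'],7)
for col in(380,386,392): print(col,a[188:228,col],'\n',b[188:228,col])
np.save('s_now.npy',s['frame'])
```

```text
[324.5 152.5 338.5 166.5] 160 [357.5 177.5 372.5 202.5] 236 [357.5 177.5 372.5 202.5] 237
[ 0.04 -4.  ] [np.float64(597.6078417716387), np.float64(70.86531932429173), np.float64(0.041930481317731194), np.float64(-4.0004690408005)] [-0.25 -0.37  0.67  1.42 -0.09 -1.38  1.17 -0.08]
fin centre [599.64  22.48 148.48] 163.28636558862615
380 [126 127 126 125 124 124 124 124 126 124 115  96  82  74  68  69  69  69
  72  77  95 133 177 195 195 184 146 104  89  87  93 113 136 147 151 150
 140 119 106  95] 
 [127 129 128 127 126 126 126 126 128 127 118  98  83  74  70  69  69  70
  72  77  97 136 181 197 188 146 102  85  86  87  91 109 137 150 153 152
 142 122 107  96]
386 [123 122 123 124 125 125 126 128 128 129 129 128 126 125 124 124 124 121
 112  95  83  75  70  70  70  71  72  77  98 138 175 196 192 170 137 100
  82  84  96  96] 
 [124 124 126 126 127 127 128 129 130 131 131 130 129 128 127 126 126 123
 114  95  84  75  71  71  71  71  71  73  78  87 101 112 113 109  96  83
  75  80  95  96]
392 [118 118 118 119 120 120 120 122 123 123 124 125 125 124 125 126 127 128
 128 129 129 127 125 122 120 117 115 111 106  91  77  72  72  72  74  75
  99 138 175 194] 
 [119 120 120 120 121 123 123 124 125 126 127 127 128 128 127 129 130 131
 131 132 131 129 128 125 122 119 117 113 107  92  79  73  73  71  66  64
  73  89 102 110]
```

arm_command(
  rows=[
    {"grip":0.5,"linear":[-30,-25,0],"rot":[0,0,0]},
    {"grip":0.5,"linear":[-53,-48,20],"rot":[0,0,0]},
    {"grip":0.5,"linear":[-53,-48,60],"rot":[0,0,0]},
    {"grip":0.5,"linear":[-53,-48,80],"rot":[0,0,0]},
    {"grip":0.5,"linear":[-53,-48,80],"rot":[0,0,0]},
    {"grip":0.5,"linear":[-53,-48,80],"rot":[0,0,0]},
  ],
)

```text
clock: 17.3
position: [600.2, 20.8, 193.2]
ee_rot: [0.726, -0.688, 0.001, -0.001]
contact_force: [0.2, 1.3, -0.3]
gripper_width: 42.3
grasp_force: 0.0
```

Run:
```python
from h import *
np.set_printoptions(precision=2,suppress=True)
for i in range(3):s=shot('side')
st=arm.read_state();X=st['position'];print(st['clock'],X,st['gripper_width'])
c=s['frame'][120:210,320:410];cv2.imwrite('pics/p1.png',cv2.resize(c,None,fx=6.5,fy=6.5,interpolation=3)[:,:,::-1])
for dz in(0,-10): print(proj(s,X+[0,0,dz]),proj(s,X+[19,0,dz]),proj(s,X+[-19,0,dz]))
print(proj(s,[599.6,22.5,163]),proj(s,[X[0],X[1],163]))
```

```text
17.45 [600.11  20.81 193.44] 42.77784782244401
[367.79 170.87] [374.26 169.58] [361.28 172.16]
[367.47 173.71] [373.9  172.43] [361.   175.01]
[366.43 179.08] [366.83 179.42]
```

View pics/p1.png

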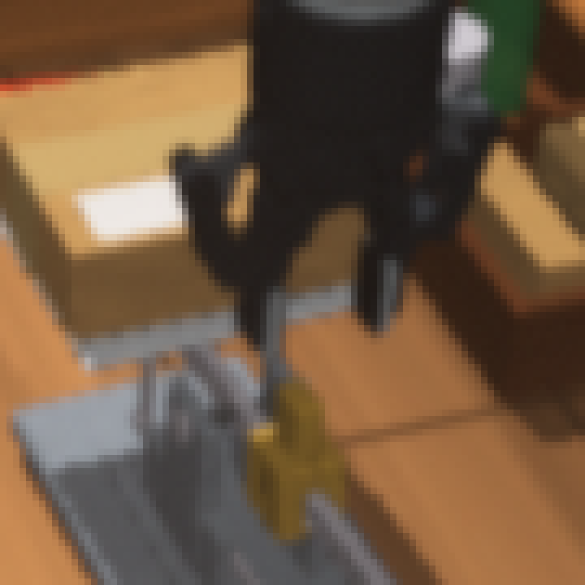

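Crop: the fin top at about (298,390) is between and below the open fingers, clear of the parcel. I go down and close on the fin.

arm_command(
  rows=[
    {"grip":0.5,"linear":[0,0.8,20],"rot":[0,0,0]},
    {"grip":0.5,"linear":[0,0.8,40],"rot":[0,0,0]},
    {"grip":0.5,"linear":[0,0.8,52],"rot":[0,0,0]},
    {"grip":0.5,"linear":[0,0.8,52],"rot":[0,0,0]},
    {"grip":0.3,"linear":[0,0.8,52],"rot":[0,0,0]},
    {"grip":0.2,"linear":[0,0.8,52],"rot":[0,0,0]},
    {"grip":0.05,"linear":[0,0.8,52],"rot":[0,0,0]},
    {"grip":0.05,"linear":[0,0.8,52],"rot":[0,0,0]},
    {"grip":0.05,"linear":[0,0.8,52],"rot":[0,0,0]},
  ],
)

```text
clock: 18.58
position: [597.4, 20.6, 140.7]
ee_rot: [0.726, -0.688, -0.001, 0.001]
contact_force: [-5.3, 0.4, 4.0]
gripper_width: 12.7
grasp_force: 62.0
```

arm_command(
  rows=[
    {"grip":0.05,"linear":[0,2.2,-0.5],"rot":[0,0,0]},
    {"grip":0.05,"linear":[3,2.2,-0.7],"rot":[0,0,0]},
    {"grip":0.05,"linear":[7,2.2,-1],"rot":[0,0,0]},
    {"grip":0.05,"linear":[11,2.2,-1.2],"rot":[0,0,0]},
    {"grip":0.05,"linear":[15,2.2,-1.5],"rot":[0,0,0]},
    {"grip":0.05,"linear":[15,2.2,-1.5],"rot":[0,0,0]},
    {"grip":0.05,"linear":[15,2.2,-1.5],"rot":[0,0,0]},
    {"grip":0.05,"linear":[15,2.2,-1.5],"rot":[0,0,0]},
  ],
)

```text
clock: 19.58
position: [598.2, 5.5, 141.9]
ee_rot: [0.726, -0.688, 0.001, -0.001]
contact_force: [5.1, -0.3, 2.0]
gripper_width: 13.1
grasp_force: 61.6
```

arm_command(
  rows=[
    {"grip":0.05,"linear":[0,-1.1,-0.3],"rot":[0,0,0]},
    {"grip":0.3,"linear":[0,-1.1,-0.3],"rot":[0,0,0]},
    {"grip":0.5,"linear":[0,-1.1,-0.3],"rot":[0,0,0]},
    {"grip":0.5,"linear":[0,-1.1,-0.3],"rot":[0,0,0]},
    {"grip":0.5,"linear":[0,-1.1,-0.3],"rot":[0,0,0]},
    {"grip":0.5,"linear":[0,-1.1,-0.3],"rot":[0,0,0]},
    {"grip":0.5,"linear":[0,-1.1,-0.3],"rot":[0,0,0]},
    {"grip":0.5,"linear":[0,-1.1,-0.3],"rot":[0,0,0]},
    {"grip":0.5,"linear":[0,-1.1,-0.3],"rot":[0,0,0]},
    {"grip":0.5,"linear":[0,-1.1,-0.3],"rot":[0,0,0]},
  ],
)

```text
clock: 20.82
position: [598.3, 5.7, 141.8]
ee_rot: [0.726, -0.688, 0.0, 0.0]
contact_force: [-0.1, 0.2, 0.1]
gripper_width: 43.1
grasp_force: 0.0
```

```bash
cat > tilt.py <<'E'
from h import *
# tilt from ring/pan shift: template of ring+spindle in the stop picture, matched in the new one
def tilt(s,verbose=True):
    up=cv2.resize
    a=np.load('s_now.npy')
    k=8;T=cv2.resize(a[212:246,394:422],None,fx=k,fy=k,interpolation=cv2.INTER_CUBIC)
    F=cv2.resize(s['frame'][208:262,388:428],None,fx=k,fy=k,interpolation=cv2.INTER_CUBIC)
    r=cv2.matchTemplate(F,T,cv2.TM_CCOEFF_NORMED);_,v,_,l=cv2.minMaxLoc(r)
    d=np.array([l[0]/k-6,l[1]/k-4])
    P=lambda q:proj(s,[608.8,-195.9,179-18.9+270*np.sin(q)])
    d0=P(0)-P(.07);x=.07-.07*(d@d0)/(d0@d0)
    print('shift',d,'level shift',d0.round(2),'score',round(v,3),'tilt',round(x,4))
    # beam-bar rows at cols 380, 386 (bright/dark edge)
    return x
if __name__=='__main__':
    for i in range(3): s=shot('side')
    tilt(s);st=arm.read_state();print(st['clock'],st['position'].round(1),st['contact_force'].round(1),st['gripper_width'])
    r=models.tip_of(s,'beam_tip');print('tip',[(np.round(q['pixel'],1),round(q['score'],2)) for q in r[:2]])
    r=models.tip_of(s,'poise_grip');print('poise',[(np.round(q['pixel'],1),round(q['score'],2)) for q in r[:2]])
    b=cv2.cvtColor(s['frame'],7)
    for c in(386,392): print(c,b[205:240,c])
E
python3 tilt.py
```

```text
shift [0.    0.125] level shift [-1.23  5.33] score 0.91 tilt 0.0684
20.975 [598.3   5.7 141.7] [ 0.3 -0.6  0.3] 42.70716478036674
tip [(array([412.5, 261.6]), 0.93)]
poise [(array([370.1, 183.5]), 0.72)]
386 [122 112  93  82  73  69  68  68  69  69  70  76  86 100 109 111 106  94
  80  73  78  89  83  68  68  79  86  88  88  88  87  88  88  88  88]
392 [127 130 129 129 128 126 123 119 116 115 111 105  90  76  71  70  69  66
  63  71  87  99 107 108 102  91  83  80  80  82  84  84  82  84  85]
```

arm_command(
  rows=[
    {"grip":0.2,"linear":[0,0,0],"rot":[0,0,0]},
    {"grip":0.05,"linear":[0,0,0],"rot":[0,0,0]},
    {"grip":0.05,"linear":[0,0,0],"rot":[0,0,0]},
    {"grip":0.05,"linear":[4,0,-0.3],"rot":[0,0,0]},
    {"grip":0.05,"linear":[8,0,-0.6],"rot":[0,0,0]},
    {"grip":0.05,"linear":[12,0,-0.8],"rot":[0,0,0]},
    {"grip":0.05,"linear":[15,0,-1],"rot":[0,0,0]},
    {"grip":0.05,"linear":[15,0,-1],"rot":[0,0,0]},
    {"grip":0.05,"linear":[15,0,-1],"rot":[0,0,0]},
    {"grip":0.05,"linear":[15,0,-1],"rot":[0,0,0]},
  ],
)

```text
clock: 22.32
position: [599.1, -9.6, 142.9]
ee_rot: [0.726, -0.688, 0.0, 0.0]
contact_force: [-0.8, -1.2, 1.6]
gripper_width: 12.7
grasp_force: 61.5
```

arm_command(
  rows=[
    {"grip":0.3,"linear":[0,0,0],"rot":[0,0,0]},
    {"grip":0.5,"linear":[0,0,0],"rot":[0,0,0]},
    {"grip":0.5,"linear":[0,0,0],"rot":[0,0,0]},
    {"grip":0.5,"linear":[0,0,0],"rot":[0,0,0]},
    {"grip":0.5,"linear":[0,0,0],"rot":[0,0,0]},
    {"grip":0.5,"linear":[0,0,0],"rot":[0,0,0]},
    {"grip":0.5,"linear":[0,0,0],"rot":[0,0,0]},
    {"grip":0.5,"linear":[0,0,0],"rot":[0,0,0]},
    {"grip":0.5,"linear":[0,0,0],"rot":[0,0,0]},
    {"grip":0.5,"linear":[0,0,0],"rot":[0,0,0]},
  ],
)

```text
clock: 23.58
position: [599.1, -9.3, 142.8]
ee_rot: [0.726, -0.688, 0.0, -0.0]
contact_force: [0.3, -0.4, 0.2]
gripper_width: 42.8
grasp_force: 0.0
```

```bash
python3 tilt.py
```

```text
shift [-0.75  5.25] level shift [-1.23  5.33] score 0.85 tilt 0.0024
23.725 [599.1  -9.3 142.7] [ 0.3  0.1 -0. ] 42.67568125411201
tip [(array([411.2, 265.4]), 0.79)]
poise [(array([371.9, 189.1]), 0.64)]
386 [122 111  94  82  73  69  69  69  69  70  70  72  76  89 119 138 133 125
 119 115 111  97  78  63  57  56  54  60  74  84  86  87  87  88  88]
392 [127 128 129 128 127 125 122 119 115 110 103  91  81  75  71  70  70  71
  72  79  93 108 122 135 142 134 121 117 114 110  96  86  81  79  82]
```

arm_command(
  rows=[
    {"grip":0.6,"linear":[0,0,-15],"rot":[0,0,0]},
    {"grip":0.6,"linear":[0,0,-50],"rot":[0,0,0]},
    {"grip":0.6,"linear":[0,40,-100],"rot":[0,0,0]},
    {"grip":0.6,"linear":[-20,100,-110],"rot":[0,0,0]},
    {"grip":0.6,"linear":[-60,130,-110],"rot":[0,0,0]},
    {"grip":0.6,"linear":[-60,130,-110],"rot":[0,0,0]},
    {"grip":0.6,"linear":[-60,130,-110],"rot":[0,0,0]},
    {"grip":0.6,"linear":[-60,130,-110],"rot":[0,0,0]},
  ],
)

```text
clock: 24.82
position: [466.9, 43.3, 252.8]
ee_rot: [0.725, -0.689, 0.0, 0.0]
contact_force: [0.1, -1.1, -0.5]
gripper_width: 51.1
grasp_force: 0.0
```

```bash
python3 tilt.py
python3 - <<'E'
from h import *
np.set_printoptions(precision=2,suppress=True)
s=shot('side');t=shot('top')
# ring dark-mask centroid/extents: stop picture vs now, grey<70 in pan window
a=np.load('s_now.npy')
for n,im in(('stop',a),('now',s['frame'])):
    g=cv2.cvtColor(im,7).astype(float);sub=g[215:255,392:424]
    for th in(48,56,64):
        m=((sub<th)*255).astype(np.uint8);k,l,stt,ce=cv2.connectedComponentsWithStats(m);i=1+np.argmax(stt[1:,4]);print(n,th,stt[i],ce[i])
for q in(.07,0.01,0,-.01): print(q,proj(s,[608.8,-195.9,160+7+270*np.sin(q)]))
g=lambda im:cv2.cvtColor(im,7)
print(g(a)[210:250,409],'\n',g(s['frame'])[210:250,409]);print(g(a)[210:250,414],'\n',g(s['frame'])[210:250,414])
print([(np.round(q['pixel'],1),q['score']) for q in models.tip_of(t,'beam_tip')[:1]])
E
```

```text
shift [-0.5    5.375] level shift [-1.23  5.33] score 0.787 tilt 0.0016
24.975 [466.6  43.2 252.3] [ 0.7 -0.7  0. ] 51.63953918421519
tip [(array([411.5, 266.3]), 0.79)]
poise [(array([370.9, 192.8]), 0.56)]
386 [125 115  97  85  76  71  72  72  73  72  72  74  79  93 125 156 178 190
 199 200 192 157 111  80  75  79  76  85 106 111 107 108 126 117 103]
392 [132 131 132 132 131 129 126 123 118 114 108  94  85  78  74  73  74  73
  75  82  96 111 126 146 169 182 193 202 200 190 152 115  95  98 119]
stop 48 [ 7 15  3  4  4] [ 7.75 16.5 ]
stop 56 [  6   7  17  14 152] [13.79 14.58]
stop 64 [  6   7  18  15 181] [13.98 14.52]Traceback (most recent call last):
  File "<stdin>", line 9, in <module>
    return _wrapfunc(a, 'argmax', axis=axis, out=out, **kwds)
    return bound(*args, **kwds)
ValueError: attempt to get argmax of an empty sequence
```

Run:
```python
from h import *
np.set_printoptions(precision=2,suppress=True,linewidth=150)
s=shot('side');a=cv2.imread('pics/s1.png')[:,:,::-1];b=s['frame'];k=10
def m(r0,r1,c0,c1,X,z,d,name):
    T=cv2.resize(np.ascontiguousarray(a[r0:r1,c0:c1]),None,fx=k,fy=k,interpolation=2);F=cv2.resize(b[r0-3:r1+12,c0-4:c1+4],None,fx=k,fy=k,interpolation=2)
    _,v,_,l=cv2.minMaxLoc(cv2.matchTemplate(F,T,cv2.TM_CCOEFF_NORMED));sh=np.array([l[0]/k-4,l[1]/k-3])
    P=lambda q:proj(s,[*X,z+d*np.sin(q)]);d0=P(0)-P(.07);print(name,sh,v,d0,'tilt',.07-.07*sh[1]/d0[1])
pan=(608.8,-195.9)
m(214,224,404,414,pan,160,270,'spindle')
m(236,248,396,416,pan,120,270,'below pan')
m(195,212,372,384,(604,-110),112,190,'bar')
g=lambda im:cv2.cvtColor(np.ascontiguousarray(im),7)
for c in(408,409,410): print(g(a)[212:250,c],'\n',g(b)[212:250,c])
print(g(b)[222:228,400:418]);print(g(a)[217:223,400:418])
print(arm.read_state()['clock'])
```

```text
spindle [-1.2  5.7] 0.7971148490905762 [-1.23  5.33] tilt -0.004837502269721072
below pan [-1.   5.4] 0.5824338793754578 [-1.16  5.02] tilt -0.005255046981198899
bar [3.4 7.5] 0.9354697465896606 [-0.61  3.49] tilt -0.08046517306191167
[119 120 121 122 124 145 181 180 148 117 108 106 108 108 110 113 119 125 135 133 123 122 144 174 181 144 104  89  86  82  80  78  82  88  93 101 110
 116] 
 [122 123 124 125 125 126 127 128 128 129 133 152 179 178 146 117 106 103 102  97  86  72  62  56  63  75  79  66  54  54  68  90  96  91  85  84  88
 102]
[120 120 119 120 123 143 180 180 150 120 108 106 108 118 132 144 160 169 182 178 145 122 122 141 160 134 103  91  86  82  82  86  94 106 112 119 122
 120] 
 [122 123 122 124 124 125 126 127 127 129 130 137 150 148 131 107  94  90  90  89  83  71  59  55  56  62  70  61  53  55  77 102 108 101  97 102 110
 122]
[118 118 119 120 121 133 156 155 134 113 108 109 116 138 171 187 195 197 201 194 162 130 119 120 126 115 104  99  93  92  95 103 114 121 124 127 128
 127] 
 [122 122 122 123 123 124 125 126 126 127 128 130 134 133 126 110  94  88  88  88  87
[... 279 characters left out ...]
125 124 122 122]
 [116 115 119 120 118 127 160 185 178 148 133 130 128 127 126 124 123 123]
 [107 102 100  99 100 107 129 149 146 131 126 127 129 128 127 126 124 124]
 [ 95  89  88  88  90  95 108 119 117 107 110 118 124 128 128 126 125 124]]
[[127 127 127 127 127 126 126 134 145 143 133 123 120 119 121 122 121 117]
 [129 127 127 126 126 125 130 153 181 180 156 129 120 120 121 121 121 119]
 [129 129 127 126 127 125 126 153 180 180 155 125 119 120 120 121 121 121]
 [129 129 127 127 127 125 120 128 148 150 134 117 119 120 120 121 121 121]
 [129 130 128 127 127 123 112 109 117 120 113 117 120 121 120 120 120 121]
 [125 128 129 128 127 124 107 103 108 108 108 119 122 122 121 120 121 121]]
25.225
```

```bash
python3 -c "
from h import *
print(job.job_done())"
```

```text
the job is handed in; nothing more can be done
None
```

The job is handed in: one weight was enough, and with it on the pan and the poise moved out about 30 mm the beam floats level to within about 0.005 rad, hand off, at about 25 s.

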